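Set the sprung forceps to the blue gap

TASK

Before the next slide-handling job the big sprung forceps must be set to the blue gap: lift them off their rest, bring the tips about a centimetre above the white setting block with the two blue bars, prongs lying along the bars, and squeeze until one tip stands over each bar (tips 18 mm apart). Hold that gap steady in the air for at least two seconds, without touching the block, and finish while still holding it: do not let go or put the forceps down. Never let the tips close together, and leave the bottle, the dish and the tube box where they are.

Things in the scene. Friction and masses are not known exactly. Their poses are not given: they have to be found in the camera images.
- forceps: Loose steel sprung forceps, 223 mm long, 80 g, on the rest. Origin: mid-line, underside; +x to the tips, y across the arms, z up. Two arms 12 mm high, hinged at x -100, y +/-9 mm on a spine block (x -123 to -93), 200 mm to the tips. Orange grips on the outer faces, 50 mm long, centred on x = +20: squeeze there, 43 mm wide relaxed, 28 mm at the blue gap; they balance there.
- prong_left (a joint): Closing angle of the left (+y) arm, rad: 0 = relaxed open, 0.07 = parallel to the mid-line, 0.106 = tips meet. Tip spacing in mm = 46 - 200 x (prong_left + prong_right): 18 mm at a sum of 0.14. Sprung open: 2 N at the grip when first touched, 11 N at the blue gap. Tip spacing changes 1.67 times as much as the width over the grips.
- prong_right (a joint): The same for the right (-y) arm; also grows on closing.
- tip_left (a point): Underside of the end of the left prong (black tip, 3 mm thick, 6 mm high), on its centre line: 100 mm ahead of the forceps' origin and 23 mm to +y when relaxed.
- tip_right (a point): The same for the right prong, at -y. Tip spacing is measured between these two points: 46 mm relaxed, wanted 18 mm.
- rest: Fixed black rest, base 170 x 90 x 10 mm; two aluminium cross-bars under the forceps (10 mm thick, tops 45 mm above the bench) at x = -50 and +75 mm, each with two 8 mm pins at y = +/-38. The forceps' origin lies over its origin, axes alike to a few mm and degrees. Between the bars the fingers have room down to the base. Origin: underside, on the bench.
- block_blue: Fixed white setting block, 60 (x) x 56 (y) x 15 mm high, with two blue bars on top, each 44 mm long along the block's x and 6 mm wide, centred at y = +9 and y = -9 mm. Origin at the centre of its underside, on the bench.
- mark_blue (a point): Centre of the blue block's top face, midway between the bars; axes as the block.
- block_red: A like fixed block with red bars, centred at y = +/-18 mm: not wanted. The two blocks may stand in either place.
- bottle: Bystander: amber reagent bottle, 56 mm across, 100 mm high, loose; origin under its centre.
- dish: Bystander: closed clear petri dish, 94 mm across, 17 mm high, loose; origin under its centre.
- tube_box: Bystander: open red box of capped sample tubes, 100 x 70 mm, 45 mm high, loose; origin under its centre.
Not all that is in view belongs to the job. There is more than one size of the forceps; the one meant has the size given above. Of the things that look like the rest, take the one that is farthest from the robot's base at the start.

How it is judged:
On the way, in this order (a step that is already met when the one before it is completed fails the run):
1. the forceps are lifted at least 20 mm clear of the rest, in the fingers (z of forceps in the frame of rest above 0.065 m and contact force between forceps and the fingers above 0.5 N and contact force between forceps and rest below 0.1 N), for 0.1 s.
2. the tips are held over the two blue bars at the marked gap, steady for 2 s ((y of tip_left in the frame of mark_blue between 0.005 and 0.013 m or y of tip_left in the frame of mark_blue between -0.013 and -0.005 m) and x of tip_left in the frame of mark_blue between -0.022 and 0.022 m and z of tip_left in the frame of mark_blue between 0.001 and 0.03 m and (y of tip_right in the frame of mark_blue between 0.005 and 0.013 m or y of tip_right in the frame of mark_blue between -0.013 and -0.005 m) and x of tip_right in the frame of mark_blue between -0.022 and 0.022 m and z of tip_right in the frame of mark_blue between 0.001 and 0.03 m and distance between tip_left and tip_right between 0.015 and 0.021 m and angle between the x axis of forceps and the x axis of block_blue, either way round below 0.22 rad and contact force between forceps and the fingers above 2 N and contact force between forceps and block_blue below 0.1 N and contact force between forceps and rest below 0.1 N and angle between forceps's own z axis and vertical below 0.25 rad), for 2 s.
At the end, for the whole second after the job is handed in: Forceps squeezed in the fingers (over 2 N), level within 0.25 rad, along the bars within 0.22 rad; tips 18 mm apart within 3 mm, each within 4 mm of its bar's centre line and 22 mm of the block's middle along it, 1 to 30 mm above the block, touching neither block nor rest; all still (all of step 2 and linear speed of forceps below 0.015 m/s and velocity of joint prong_left between -0.05 and 0.05 rad/s and velocity of joint prong_right between -0.05 and 0.05 rad/s); the arm keeps its last pose, push and grip.
It fails at once if the forceps' tips are closed together (spacing under 6 mm, centre to centre) (distance between tip_left and tip_right below 0.006 m).
It fails at once if the bottle is moved more than 20 mm (distance of bottle from where it was at the start of the episode above 0.02 m).
It fails at once if the dish is moved more than 20 mm (distance of dish from where it was at the start of the episode above 0.02 m).
It fails at once if the tube box is moved more than 20 mm (distance of tube_box from where it was at the start of the episode above 0.02 m).
It also fails if it takes over 42 s, if anything falls off the work surface, if the arm or the gripper's body presses on something with over 40 N, if the wrist force passes 120 N, or if a joint passes its speed limit or range.

ROBOT

A 6-joint arm with a two-finger parallel gripper is mounted at the origin on the work surface. World frame = base frame: x ahead of the robot, y to its left, z up, the work surface at z = 0. Lengths are in m, angles in rad, forces in N, time in s.
With the tool pointing down it reaches from about 0.35 to 0.875 m from the base axis. Payload 4.2 kg.
Tool frame: the origin (TCP) lies on the centre line of the jaws, within the pads' length; the fingertips stand 17 mm ahead of it and the grasp point (between the pads) lies 2 mm behind it; z points along the fingers, y is the line along which they close (so a half turn about z gives the same grasp; the last joint's range is limited). The gripper opens to 87 mm and grips with 3 to 60 N. Pads are 19 mm wide; open, the fingers measure 117 mm over their backs; the gripper's body (75 mm by 190 mm) begins 51 mm behind the grasp point.
Start: joints at [-1.087, 0.385, 0.008, 0, -1.194, -0.259], TCP at [0.139, -0.609, 0.209] pointing down, gripper open.
Joint ranges: [-3.14, 3.14], [-1.21, 2.06], [-1.07, 1.41], [-3.16, 2.05], [-2.99, -0.16], [-3.1, 3.1]. Speed limits (rad/s): [2.79, 2.79, 3.14, 3.14, 3.14, 3.14].

INTERFACE

Orientations are given as [roll, pitch, yaw] about the fixed x, y, z axes, in that order (R = Rz(yaw) Ry(pitch) Rx(roll)).
In Python, from station import move_ptp, servo_line, set_joints, gripper_to, sleep, solve_ik, get_image, calibration, PlanningError, job_done, get_time, get_q, get_dq, get_joint_efforts, get_ee_pos, get_ee_rot, get_contact_force, get_ft_torque, get_grip_width, get_finger_force gives the robot as it stands. The module is installed in compiled form; this text tells all that it offers. Calls block until the motion is done:
- move_ptp(position, orientation): joint-space move of the TCP to a pose.
- servo_line(position, frame=None, feed=0.15, threshold=None): straight line of the TCP; frame=None keeps the orientation; feed is the mean speed in m/s. With threshold (N) it stops when the force on the tool has changed by that much, and returns True; else False.
- set_joints(angles): joint-space move.
- gripper_to(opening, grip_force=None): finger opening in m; grip_force is the grip in N (None keeps the last); returns when the fingers have stopped.
- sleep(seconds).
- solve_ik(position, orientation): joint angles nearest the present ones, or None.
- get_image(name): name is "scene" or "top" or "wrist"; returns the picture (400x640x3 uint8, red, green, blue); there is no depth.
- calibration(name): a dict with "mtx" (3x3 intrinsics, pixels), "world_from_camera" (4x4, takes a point from camera to world coordinates). Camera axes: x right, y down, z forward; pixel columns grow to the right and rows downward; lengths in m; the calibration is good to about 2 mm. A picture is of the moment at which its call begins: read the wrist's pose just before it. calibration takes no time and is no camera call; for the wrist camera it gives the pose at the moment of the call.
A pose or a line that the arm cannot do raises PlanningError and nothing moves.
- job_done(): hands the job in; it is judged then, once.
Readings, each from a call of its own:
- get_time(): time.
- get_q(): joint angles.
- get_dq(): joint speeds.
- get_joint_efforts(): joint torques, N m.
- get_ee_pos(): TCP position.
- get_ee_rot(): TCP orientation.
- get_contact_force(): force on the tool from outside, world axes, zero at the start.
- get_ft_torque(): the same for the moment, N m.
- get_grip_width(): finger opening in m.
- get_finger_force(): force on a finger pad.
Only numpy, scipy, OpenCV 4.12 (cv2) and the standard library are available. Lean on these libraries where they do the work, as an engineer would, in place of code of your own. Each camera call takes 0.05 s, during which the arm holds its last target. There are 200 camera calls.

## Working session

There is one attempt and no reset: what is moved stays moved. The work goes in short steps, each a Python script; the robot and the scene stay as the last script left them, time stands still between calls to the robot, and variables do not carry over. Pictures are saved under pics/ and viewed, at most 13 in all, crops included, and the job is handed in when it is done.

```bash
mkdir -p pics
python3 - <<'E'
from station import *
import cv2
for n in("top","scene"):
    im=get_image(n); cv2.imwrite(f"pics/{n}0.png",im[:,:,::-1]); c=calibration(n); print(n,c["mtx"].tolist(),c["world_from_camera"].round(4).tolist())
print(get_time())
E
```

```text
top [[399.4253554964471, 0.0, 318.9753840331793], [0.0, 399.4253554964471, 197.64155253820314], [0.0, 0.0, 1.0]] [[0.0149, -0.9948, 0.1004, 0.3661], [-0.9998, -0.0136, 0.0138, -0.0071], [-0.0124, -0.1006, -0.9949, 1.0961], [0.0, 0.0, 0.0, 1.0]]
scene [[504.5668164229827, 0.0, 323.6137231575869], [0.0, 504.5668164229827, 203.97191933133595], [0.0, 0.0, 1.0]] [[-0.4559, 0.5263, -0.7177, 1.6428], [0.8899, 0.2551, -0.3782, 0.6173], [-0.016, -0.8111, -0.5846, 0.9698], [0.0, 0.0, 0.0, 1.0]]
0.1
```

View pics/top0.png

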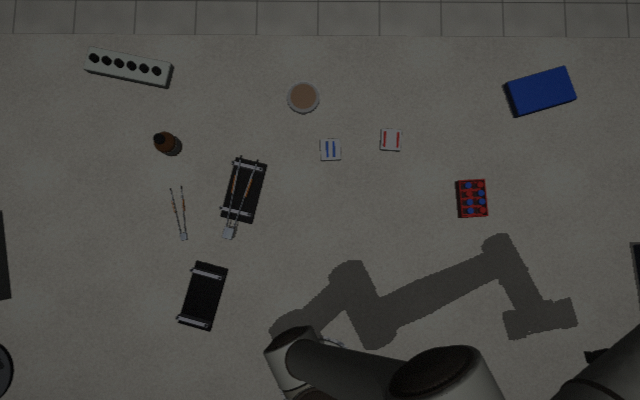

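View pics/scene0.png

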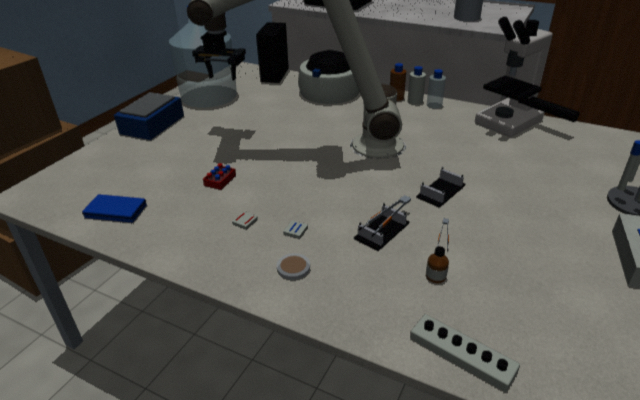

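The top view shows the big forceps on the far rest, with the spine near (228,233) and the tips near (240,158) and (257,160). The blue block is at (330,150) and the red one at (391,139). The bottle is at (165,143) and the small forceps at (178,213).

```bash
cat > h.py <<'E'
from station import *
import numpy as np, cv2
def ray(c,px,z):
    T=c["world_from_camera"]; d=T[:3,:3]@np.linalg.solve(c["mtx"],[px[0],px[1],1]); o=T[:3,3]
    return o+d*(z-o[2])/d[2]
def proj(c,P):
    T=np.linalg.inv(c["world_from_camera"]); p=c["mtx"]@(T[:3,:3]@np.array(P)+T[:3,3]); return p[:2]/p[2]
def snap(n,f):
    c=calibration(n); im=get_image(n); cv2.imwrite(f"pics/{f}.png",im[:,:,::-1]); np.save(f"pics/{f}.npy",{"c":c,"im":im},allow_pickle=True); return c,im
def load(f):
    d=np.load(f"pics/{f}.npy",allow_pickle=True).item(); return d["c"],d["im"]
E
python3 - <<'E'
from h import *
c=calibration("top")
for n,p,z in [("spine",(228,233),.051),("tipL",(240,158),.051),("tipR",(257,160),.051),("blue",(330,150),.015),("red",(391,139),.015),("bottle",(165,143),.05),("dish",(303,97),.017),("box",(472,198),.045)]: print(n,ray(c,p,z).round(3))
w=calibration("wrist"); print(w["mtx"].round(1).tolist())
from scipy.spatial.transform import Rotation as R
print(get_ee_pos(),get_ee_rot())
Te=np.eye(4);Te[:3,3]=get_ee_pos();r=np.array(get_ee_rot());Te[:3,:3]=r if r.shape==(3,3) else R.from_euler("xyz",r).as_matrix()
print((np.linalg.inv(Te)@w["world_from_camera"]).round(4).tolist())
E
```

```text
spine [0.375 0.244 0.051]
tipL [0.575 0.219 0.051]
tipR [0.57  0.174 0.051]
blue [ 0.607 -0.02   0.015]
red [ 0.64  -0.188  0.015]
bottle [0.613 0.423 0.05 ]
dish [0.756 0.057 0.017]
box [ 0.477 -0.395  0.045]
[[355.4, 0.0, 316.6], [0.0, 355.4, 196.0], [0.0, 0.0, 1.0]]
[ 0.13920211 -0.60872259  0.20767875] [ 3.13961249e+00 -1.56243499e-04 -2.91691102e+00]
[[0.0006, -0.9576, -0.288, 0.0791], [1.0, 0.0007, -0.0002, -0.0002], [0.0004, -0.288, 0.9576, -0.1755], [0.0, 0.0, 0.0, 1.0]]
```

Run:
```python
from h import *
move_ptp([0.46,0.215,0.22],[np.pi,0,-0.236]); print(get_q().round(2),get_time())
c,im=snap("wrist","w1")
move_ptp([0.58,-0.01,0.17],[np.pi,0,0.0]); print(get_q().round(2),get_time())
c,im2=snap("wrist","w2")
cv2.imwrite("pics/w12.png",np.vstack([im[:, :],im2[:,:]])[:,:,::-1][:, :, :][::1] if 0 else np.hstack([cv2.resize(im,(400,250))*1,cv2.resize(im2,(400,250))])[:,:,::-1])
```

```text
[ 0.76  0.18 -0.26  0.   -1.14  0.58] 3.2
[ 0.26  0.34 -0.16 -0.   -1.07  1.31] 4.2667
```

View pics/w1.png

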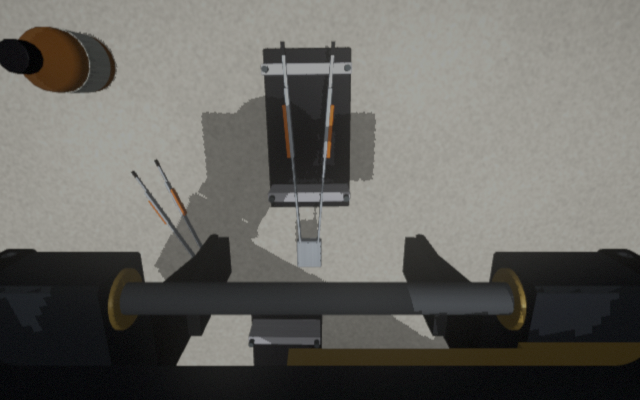

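View pics/w2.png

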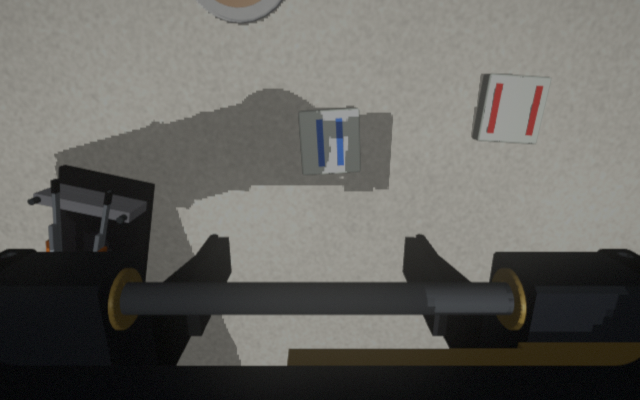

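w1 shows the forceps on the rest: orange grips at (287,131) and (330,131), black tips at (283,45) and (333,45), and the spine at (309,253). w2 shows the block with its blue bars near (321,143) and (340,142). I'll measure both by colour.

Run:
```python
from h import *
def blobs(im,lo,hi,amin):
    m=cv2.inRange(cv2.cvtColor(im,cv2.COLOR_RGB2HSV),np.array(lo),np.array(hi))
    n,l,s,ce=cv2.connectedComponentsWithStats(m)
    return [(ce[i],s[i],np.argwhere(l==i)[:,::-1]) for i in range(1,n) if s[i][4]>amin]
c,im=load("w1")
for ce,s,p in blobs(im,(5,120,90),(20,255,255),40):
    if 240<ce[0]<370:
        e0,e1=p[p[:,1]<=p[:,1].min()+2].mean(0),p[p[:,1]>=p[:,1].max()-2].mean(0)
        print("grip",s,ray(c,ce,.054).round(4),ray(c,e0,.054).round(4),ray(c,e1,.054).round(4))
g=cv2.cvtColor(im,cv2.COLOR_RGB2GRAY)
for a,b in((273,293),(323,343)):
    sub=g[38:47,a:b]; p=np.argwhere(sub<70)[:,::-1]+[a,38]; t=p[p[:,1]<=p[:,1].min()+1].mean(0)
    print("tip",len(p),t,ray(c,t,.049).round(4))
hs=cv2.cvtColor(im[235:275,290:330],cv2.COLOR_RGB2HSV)
m=((g[238:272,290:330]>120)&(im[238:272,290:330,2]>im[238:272,290:330,0]*1.0)).astype(np.uint8)
n,l,s,ce=cv2.connectedComponentsWithStats(m);i=1+s[1:,4].argmax();print("spine",s[i],ce[i]+[290,238],ray(c,ce[i]+[290,238],.058).round(4))
c,im=load("w2"); bars=[]
for ce,s,p in blobs(im,(100,110,60),(125,255,255),40):
    if 300<ce[0]<360:
        r=cv2.minAreaRect(p.astype(np.float32)); e=[p[p[:,1]<=p[:,1].min()+2].mean(0),p[p[:,1]>=p[:,1].max()-2].mean(0)]
        q=[ray(c,x,.015) for x in e]; d=q[0]-q[1]
        print("bar",s,ray(c,r[0],.015).round(4),np.linalg.norm(d).round(4),"yaw",np.arctan2(d[1],d[0]).round(4)); bars.append(ray(c,r[0],.015))
print("mark",np.mean(bars,0), "perp yaw",np.arctan2(*(bars[0]-bars[1])[:2][::-1])-np.pi/2)
c,im=load("w1")
z=np.vstack([cv2.resize(im[30:280,200:400],None,fx=2.4,fy=2.4,interpolation=0)])
z2=cv2.resize(load("w2")[1][95:185,290:370],None,fx=3.75,fy=3.75,interpolation=0)
o=np.zeros((600,790,3),np.uint8);o[:z.shape[0],:z.shape[1]]=z;o[:z2.shape[0],485:485+z2.shape[1]]=z2;cv2.imwrite("pics/z.png",o[:,:,::-1])
```

```text
grip [282 105   8  52 153] [0.5073 0.2329 0.054 ] [0.5296 0.2291 0.054 ] [0.4843 0.2369 0.054 ]
grip [327 105   7  53 160] [0.4972 0.1922 0.054 ] [0.5193 0.1852 0.054 ] [0.4743 0.1994 0.054 ]
tip 15 [282.   42.5] [0.5837 0.2165 0.049 ]
tip 10 [332.5  42.5] [0.5731 0.1722 0.049 ]
spine [  7   0  24  29 601] [308.42429285 253.74209651] [0.3794 0.2424 0.058 ]
bar [336 119   8  46 249] [ 0.6129 -0.0311  0.015 ] 0.0399 yaw 0.0624
bar [317 120   7  46 244] [ 0.6119 -0.0131  0.015 ] 0.04 yaw 0.0499
mark [ 0.61237868 -0.02211714  0.015     ] perp yaw -3.0887150536752124
```

View pics/z.png

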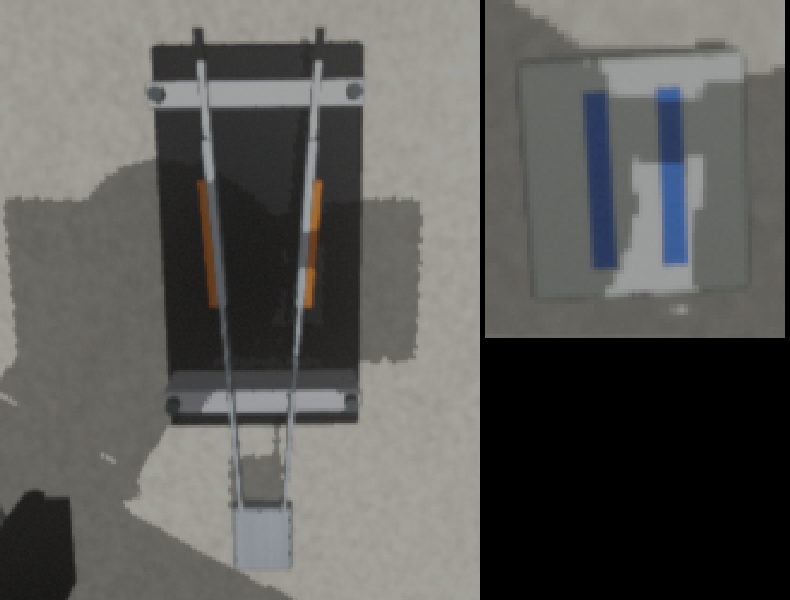

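Run:
```python
from h import *
y=-0.239; p=np.array([0.501,0.213])
move_ptp([*p,0.13],[np.pi,0,y]); servo_line([*p,0.049],feed=0.08)
print(get_time(),get_ee_pos().round(4))
for w in(0.046,0.038,0.033,0.030):
    gripper_to(w,20); print(w,get_grip_width(),get_finger_force(),get_contact_force().round(1))
servo_line([*p,0.057],feed=0.03); print(get_contact_force().round(2),get_ft_torque().round(3),get_grip_width())
snap("wrist","w3"); print(get_time())
```

```text
6.425 [0.5014 0.2133 0.0496]
0.046 0.04643607349527965 0.0 [-0.4  0.2 -0.3]
0.038 0.03822464409855943 0.0 [ 0.2 -0.2  0.3]
0.033 0.03356118734963484 0.0 [ 0.2 -0.3 -0.7]
0.03 0.029890474942630033 0.0 [-0.2  0.1 -0.1]
[0.63 0.01 0.28] [-0.045  0.153  0.014] 0.030003348487392063
9.1083
```

View pics/w3.png

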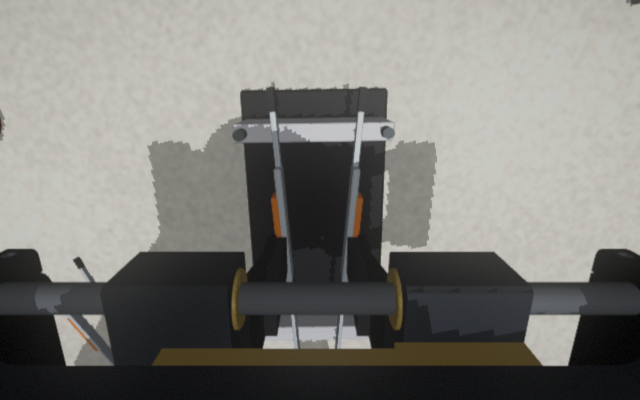

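Run:
```python
from h import *
c,im=load("w3"); T=c["world_from_camera"]
p=get_ee_pos(); y=get_ee_rot()[2]; dx=np.array([np.cos(y),np.sin(y),0]); dy=np.array([-np.sin(y),np.cos(y),0])
print(p,get_ee_rot(),get_grip_width(),get_finger_force(),get_time())
for h in(.015,.0215,.03,.0435):
    print(h,[proj(c,p+s*h*dy+dx*a+[0,0,z]).round(0).tolist() for s in(1,-1) for a,z in((.0095,-.017),(.0095,.01))])
o=cv2.resize(im[170:350,200:440],None,fx=3.3,fy=3.3,interpolation=cv2.INTER_CUBIC)
o=cv2.convertScaleAbs(o,alpha=2.2,beta=10); cv2.imwrite("pics/w3z.png",o[:,:,::-1])
```

```text
[0.50099319 0.21301045 0.05716232] [-3.14133624e+00 -1.27844621e-04 -2.39057449e-01] 0.02988187348477236 0.0 9.1083
0.015 [[291.0, 216.0], [287.0, 235.0], [343.0, 216.0], [346.0, 235.0]]
0.0215 [[279.0, 216.0], [274.0, 235.0], [354.0, 216.0], [359.0, 235.0]]
0.03 [[265.0, 216.0], [257.0, 235.0], [369.0, 216.0], [376.0, 235.0]]
0.0435 [[241.0, 216.0], [230.0, 235.0], [392.0, 216.0], [403.0, 235.0]]
```

View pics/w3z.png

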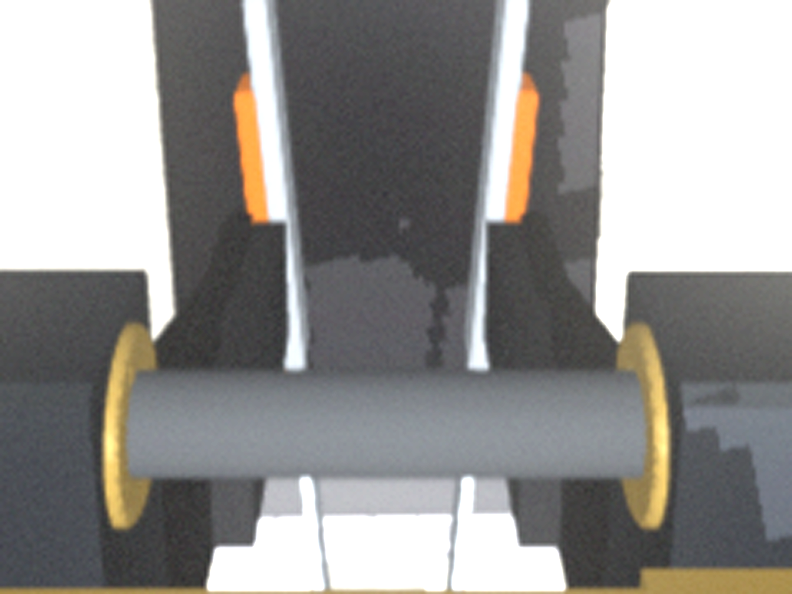

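The picture and the width reading disagree. The fingers are at 30 mm, but finger force is 0 and the arms still look open. I'll raise a little and check whether the orange grips stay fixed in the wrist image.

```bash
cat >> h.py <<'E'
def orange(im):
    m=cv2.inRange(cv2.cvtColor(im,cv2.COLOR_RGB2HSV),np.array((5,120,60)),np.array((20,255,255))); m[:,:220]=0;m[:,420:]=0;m[260:]=0
    n,l,s,ce=cv2.connectedComponentsWithStats(m); return [s[i].tolist() for i in range(1,n) if s[i][4]>25]
E
python3 - <<'E'
from h import *
print(orange(load("w3")[1]))
p=get_ee_pos()
for z in(.067,.08):
    servo_line([0.501,0.213,z],feed=0.03); c,im=snap("wrist",f"w4_{z}"); print(z,orange(im),get_contact_force().round(2),get_ft_torque().round(3),get_grip_width(),get_finger_force())
print(get_time())
E
```

```text
[[271, 192, 10, 46, 264], [353, 192, 10, 46, 267]]
0.067 [[273, 187, 10, 51, 282], [351, 187, 10, 51, 295]] [-0.28  0.41 -0.76] [-0.071  0.126 -0.018] 0.02988201718116395 0.0
0.08 [[275, 182, 11, 56, 298], [348, 182, 10, 56, 311]] [ 0.11 -1.06 -0.05] [ 0.008  0.195 -0.004] 0.030111756741267016 0.0
10.275
```

View pics/w4_0.08.png

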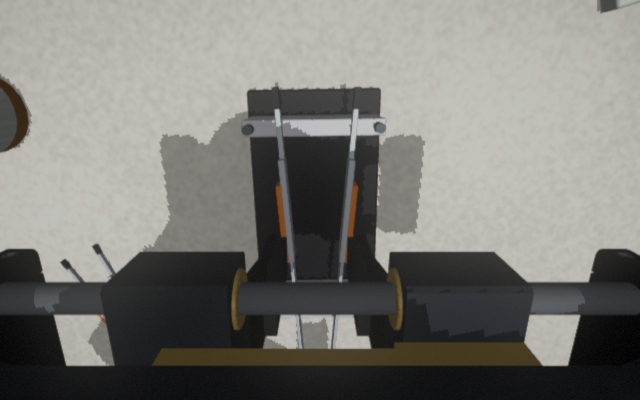

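The forceps stayed on the rest, so the fingers closed above the arms. The fingertips look about 27 mm higher than the TCP description implies. I'll touch bare bench to measure the true fingertip offset.

Run:
```python
from h import *
servo_line([0.501,0.213,0.10],feed=0.15)
move_ptp([0.46,0.05,0.05],[np.pi,0,-0.1]); print(get_time(),get_ee_pos().round(4))
for z in(.02,.0,-.012):
    r=servo_line([0.46,0.05,z],feed=0.03,threshold=4); print(z,r,get_ee_pos().round(4),get_contact_force().round(1),get_time())
    if r: break
snap("wrist","w5")
```

```text
11.2917 [0.4607 0.0502 0.05  ]
0.02 False [0.4601 0.05   0.0201] [-0.1  0.7  0.1] 12.4417
0.0 False [0.4601 0.05   0.    ] [-0.3  0.4 -0. ] 13.2583
-0.012 False [ 0.4599  0.0499 -0.0122] [ 0.4  0.2 -0.2] 13.8083
```

Run:
```python
from h import *
r=servo_line([0.46,0.05,-0.035],feed=0.03,threshold=4); print(r,get_ee_pos().round(4),get_contact_force().round(1),get_time(),get_grip_width())
snap("wrist","w6")
snap("scene","s6"); c,im=load("s6"); u=proj(c,[.46,.05,.0]).astype(int); print(u)
a=cv2.resize(im[u[1]-90:u[1]+50,u[0]-80:u[0]+120],(400,280)); b=cv2.resize(load("w6")[1],(400,250))
o=np.zeros((280,800,3),np.uint8);o[:,:400]=a;o[:250,400:]=b;cv2.imwrite("pics/s6z.png",o[:,:,::-1])
```

```text
True [ 0.4604  0.0501 -0.0135] [-1.4  0.4  4.6] 14.1417 0.02992753314134128
[339 209]
```

View pics/s6z.png

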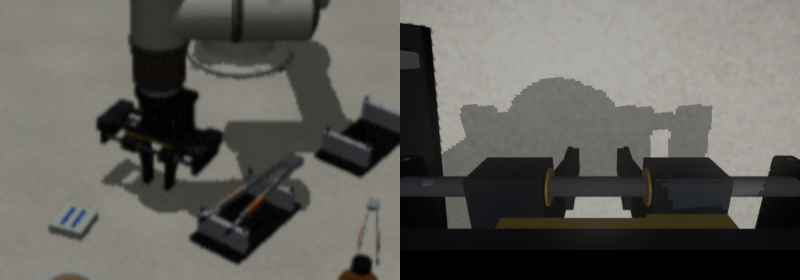

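The fingertips touch the bench with the TCP reading -0.0135, so the tool is about 30.5 mm shorter than reported. I'll lower every height by that amount and regrasp.

```bash
echo 'DZ=-0.0305' >> h.py
python3 - <<'E'
from h import *
y=-0.239; p=[0.501,0.213]
servo_line([0.46,0.05,0.09],feed=0.2); gripper_to(0.085,20)
move_ptp([*p,0.075],[np.pi,0,y]); r=servo_line([*p,0.049+DZ],feed=0.06,threshold=6)
print(r,get_time(),get_ee_pos().round(4))
for w in(0.046,0.038,0.033,0.030):
    gripper_to(w,20); print(w,get_grip_width(),get_finger_force(),get_contact_force().round(1))
    if w==.046: c,im=snap("wrist","w7a")
c,im=snap("wrist","w7"); print(orange(im),get_time())
E
```

```text
False 17.8333 [0.5013 0.2133 0.0188]
0.046 0.0463961004610854 0.2086363238930744 [-1.   0.7 -0.7]
0.038 0.03804339752580223 5.656696980995548 [0.8 0.2 0.4]
0.033 0.03330122519979699 8.153152693994343 [ 1.  -0.3  1.3]
0.03 0.030233048839650545 9.783394820988178 [-0.6  0.2  0.8]
[[280, 216, 9, 44, 320], [345, 216, 10, 44, 331]] 20.1083
```

Now it's gripping, with a force that fits the spring. Next I'll lift it, carry it to a hover above the block and look.

Run:
```python
from h import *
p=[0.501,0.213]
servo_line([*p,0.10+DZ],feed=0.06); print(get_time(),get_contact_force().round(2),get_finger_force(),get_grip_width(),orange(snap("wrist","w8")[1]))
servo_line([*p,0.13+DZ],feed=0.15)
yb=0.053; m=np.array([0.6124,-0.0221]); t=m-0.08*np.array([np.cos(yb),np.sin(yb)])
move_ptp([*t,0.07+DZ],[np.pi,0,yb]); gripper_to(0.028,20); sleep(.2)
print(get_time(),get_ee_pos().round(4),get_grip_width(),get_finger_force())
c,im=snap("wrist","w9"); print(orange(im)); snap("top","t9")
cv2.imwrite("pics/w9z.png",cv2.resize(im[40:300,190:450],(600,600),interpolation=cv2.INTER_CUBIC)[:,:,::-1])
```

```text
21.1083 [ 0.83  0.15 -1.4 ] 9.637432624585927 0.030063314603074875 [[280, 216, 9, 44, 316], [345, 216, 9, 44, 323]]
22.9833 [ 0.5326 -0.026   0.0396] 0.028235490948342757 10.984519771300256
[[283, 217, 8, 43, 299], [342, 217, 9, 43, 297]]
```

View pics/w9z.png

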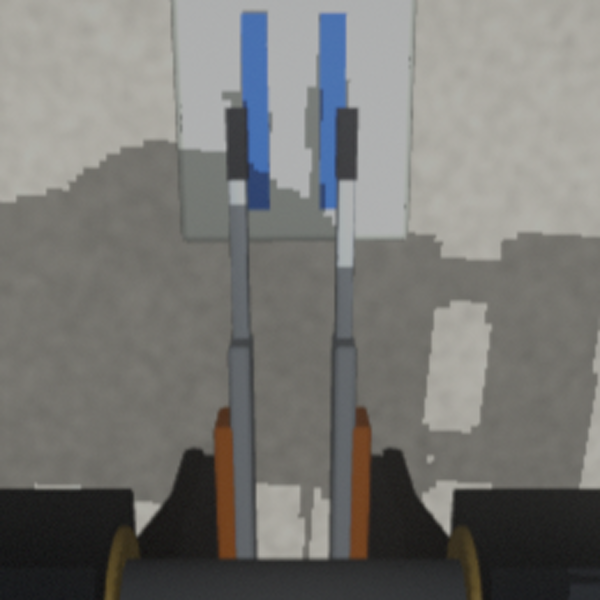

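The tips hang just astride the bars, well centred: tip midpoint at crop column 292 against 294 for the bars. The 11 N pad force matches the blue gap. I'll descend and measure.

Run:
```python
from h import *
p=get_ee_pos(); z=0.033+DZ
r=servo_line([0.5325,-0.0263,z],feed=0.04,threshold=5); sleep(.3)
print(r,get_time(),get_ee_pos().round(4),get_contact_force().round(2),get_grip_width(),get_finger_force())
c,im=snap("wrist","w10")
h=cv2.cvtColor(im,cv2.COLOR_RGB2HSV); yb=.053; R=np.array([[np.cos(yb),np.sin(yb)],[-np.sin(yb),np.cos(yb)]])
dk=(im.max(2)<75).astype(np.uint8); dk[150:]=0; dk[:, :260]=0; dk[:,380:]=0
n,l,s,ce=cv2.connectedComponentsWithStats(dk)
for i in range(1,n):
    if s[i][4]>30: t=ray(c,(ce[i][0],s[i][1]),.034); print("tip",s[i],t.round(4),(R@(t[:2]-[.6124,-.0221])).round(4))
b=cv2.inRange(h,np.array((100,110,60)),np.array((125,255,255)));n,l,s,ce=cv2.connectedComponentsWithStats(b)
for i in range(1,n):
    if s[i][4]>30: t=ray(c,ce[i],.015); print("bar",s[i],t.round(4),(R@(t[:2]-[.6124,-.0221])).round(4))
cv2.imwrite("pics/w10z.png",cv2.resize(im[40:300,190:450],(600,600),interpolation=cv2.INTER_CUBIC)[:,:,::-1])
```

```text
False 24.4583 [ 0.5326 -0.0263  0.0027] [-0.51 -0.78 -0.92] 0.02813275840593202 10.995881692506373
tip [288  87   9  30 237] [ 0.6125 -0.0128  0.034 ] [0.0006 0.0093]
tip [336  87   8  30 236] [ 0.6135 -0.0311  0.034 ] [ 0.0006 -0.009 ]
bar [289  36  15 103 959] [ 0.6168 -0.0133  0.015 ] [0.0049 0.0085]
bar [331  36  13 103 867] [ 0.6192 -0.0303  0.015 ] [ 0.0064 -0.0085]
```

View pics/w10z.png

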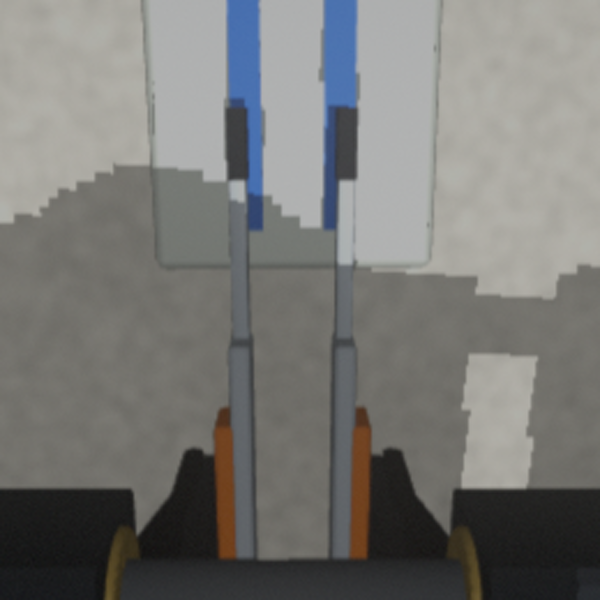

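The tips measure 18.3 mm apart, centred over the bars at y = +9.3 and -9.0 mm, and clear of the block. I'll hold and hand in.

Run:
```python
from h import *
sleep(2.8); print(get_time(),get_grip_width(),get_finger_force(),get_ee_pos().round(4)); print(job_done())
```

```text
27.3083 0.028276105549994063 10.995953092351556 [ 0.5325 -0.0263  0.0025]
the job is handed in; nothing more can be done
None
```

I handed the job in at 27.3 s with the forceps still held over the blue bars, tips about 18.3 mm apart by the wrist camera and roughly 1 cm above the block; a first grasp had closed above the arms because the fingertips sit about 30 mm higher than the TCP data says, and no verdict was reported.

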